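Swap a grinder's burnt armature and offer up the new one

TASK

Change the armature of the angle-grinder motor standing in the vise: draw the burnt one (black windings, black fan) straight out by its shaft, lower it gently into the white tub and let go of it only when it has reached the bottom. Then take the matching new one (bright copper windings, orange fan) from the wooden stand, carry it over the things on the bench and finish while still holding it upright, still and centred about 10 mm above the motor's open mouth, never touching the motor or vise with it, so that I can pull the brushes back before it goes in. Leave the short armature, the gear head, the screwdriver and the tub where they are.

Things in the scene. Friction and masses are not known exactly. Their poses are not given: they have to be found in the camera images.
- vise: Blue drill-press vise fixed to the bench, bed 225 x 100 mm, screw and T-handle towards its -x (170 mm from the origin), jaws 64 mm high; fixed in it, upright, the dark teal motor housing, 64 mm in diameter (82 over its screw bosses), mouth upward, rim 150 mm above the bench. Origin on the bench under the motor's axis, z up. Left or right on the bench, stand on the other side; place and yaw vary
- motor_mouth (a point): Centre of the motor's open mouth, on its vertical axis, in the plane of the rim, 150 mm above the bench. Opening 56 mm in diameter for 32 mm, then the stator bore, 41 mm in diameter, 45 mm long, then the bearing seat. The burnt armature stands loose in it, foot 115 mm below the mouth; a straight pull up of more than 115 mm frees it
- old_armature: Burnt armature: black windings, black fan, dull stack; upright in the motor, pinion above the mouth. 158 mm tall, 0.36 kg. Origin: centre of its underside (foot, 19 mm in diameter); z along the shaft to the pinion. Heights above the foot: stack 35 mm wide 38-83, fan 48 mm wide (widest) 95-108, bearing 28 mm wide 112-121, shaft 10 mm wide to 132, pinion 13 mm in diameter 132-158 mm
- old_foot (a point): Centre of the underside of the burnt armature. Best hold from above: the pinion, with the TCP about 146 mm above the foot, so that the fingertips clear the front bearing
- new_armature: New armature: bright copper windings, orange fan, clean steel stack. Same shape, sizes, mass, origin and place to hold as the burnt one (158 mm tall, pinion 132-158 mm above the foot, widest 48 mm). Stands upright, foot 25 mm above the bench, 20 mm deep in one of the two end holes of the wooden stand (which one varies); it comes out straight upward
- new_foot (a point): Centre of the underside of the new armature
- short_armature: A bystander: armature of another tool, dark red windings, white fan, 133 mm tall, standing in the other end hole of the stand. Origin at the centre of its underside, z up. Leave it alone
- stand: Light wooden block 200 x 76 x 45 mm fixed to the bench with three holes 26.5 mm in diameter and 20 mm deep along its x, at -60, 0 and 60 mm. Origin at the centre of its underside
- tub: White round plastic tub standing loose on the bench, 102 mm in diameter at the rim, 110 mm tall, wall 3 mm, inside about 87 mm in diameter at the floor, 0.30 kg, empty. Origin at the centre of its underside, z up
- tub_floor (a point): Centre of the tub's inner floor, 4 mm above its underside, 106 mm below its rim. An armature let go in it stands or leans against the wall, its pinion sticking out of the tub
- gear_head: A bystander: aluminium gear head of the grinder lying spindle up with a dark half-round guard, about 110 x 130 mm, 85 mm tall, origin at the centre of the case's underside. Lies loose beyond the tub. Leave it alone
- screwdriver: A bystander: screwdriver with an orange handle, 150 mm long, lying along its own x. Lies loose between the robot and the tub. Leave it alone

How it is judged:
On the way, in this order (a step that is already met when the one before it is completed fails the run):
1. the burnt armature stands or leans in the tub, foot on its floor, let go and at rest (horizontal distance between old_foot and tub_floor below 0.045 m and z of old_foot in the frame of tub below 0.02 m and angle between old_armature's own z axis and vertical below 0.7 rad and contact force between the fingers and old_armature below 0.05 N and linear speed of old_armature below 0.03 m/s and z of new_foot in the frame of stand below 0.035 m), for 0.2 s.
2. the new armature is lifted clear of the stand in the fingers (z of new_foot in the frame of stand above 0.06 m and contact force between the fingers and new_armature above 0.5 N), for 0.1 s.
At the end, for the whole second after the job is handed in: The new armature is held still in the fingers, within 5 degrees of upright (pinion up), its foot within 6 mm of the motor's axis and 3 to 18 mm above the plane of the mouth, touching neither motor nor vise; the burnt armature rests, let go, in the upright tub with its foot on the floor (horizontal distance between new_foot and motor_mouth below 0.006 m and z of new_foot in the frame of motor_mouth between 0.003 and 0.018 m and angle between new_armature's own z axis and vertical below 0.09 rad and linear speed of new_armature below 0.02 m/s and angular speed of new_armature below 0.15 rad/s and contact force between the fingers and new_armature above 0.5 N and contact force between new_armature and vise below 0.05 N and horizontal distance between old_foot and tub_floor below 0.045 m and z of old_foot in the frame of tub below 0.02 m and angle between old_armature's own z axis and vertical below 0.7 rad and contact force between the fingers and old_armature below 0.05 N and linear speed of old_armature below 0.03 m/s and angle between tub's own z axis and vertical below 0.1 rad); the arm keeps its last pose, push and grip.
It fails at once if the burnt armature is dropped or rammed into the tub (more than 40 N) (contact force between old_armature and tub above 40 N).
It fails at once if the burnt armature is let go over the tub more than 15 mm above its floor (horizontal distance between old_foot and tub_floor below 0.045 m and z of old_foot in the frame of tub_floor above 0.015 m and contact force between the fingers and old_armature below 0.02 N).
It fails at once if the new armature touches the motor or the vise (contact force between new_armature and vise above 0.5 N).
It fails at once if the tub is shifted by more than 25 mm or tipped (distance of tub from where it was at the start of the episode above 0.025 m or angle between tub's own z axis and vertical above 0.3 rad).
It fails at once if the short armature, the gear head or the screwdriver is moved by more than 12 mm (distance of any of short_armature, gear_head, screwdriver from where it was at the start of the episode above 0.012 m).
It also fails if it takes over 62 s, if anything falls off the work surface, if the arm or the gripper's body presses on something with over 40 N, if the wrist force passes 120 N, or if a joint passes its speed limit or range.

ROBOT

A 6-joint arm with a two-finger parallel gripper is mounted at the origin on the work surface. World frame = base frame: x ahead of the robot, y to its left, z up, the work surface at z = 0. Lengths are in m, angles in rad, forces in N, time in s.
With the tool pointing down it reaches from about 0.35 to 0.775 m from the base axis. Payload 7.3 kg.
Tool frame: the origin (TCP) lies between the finger pads, 19 mm behind the fingertips; this is the grasp point; z points along the fingers, y is the line along which they close (so a half turn about z gives the same grasp; the last joint's range is limited). The gripper opens to 92 mm and grips with 3 to 60 N. Pads are 19 mm wide; open, the fingers measure 130 mm over their backs; the gripper's body (75 mm by 190 mm) begins 47 mm behind the grasp point.
Start: joints at [-1.443, 0.342, 1.524, -0, 1.275, -0.146], TCP at [0.142, -0.505, 0.246] pointing down, gripper open.
Joint ranges: [-2.53, 2.53], [-0.77, 2.02], [0.04, 2.7], [-1, 4.14], [0.28, 2.66], [-3.11, 3.11]. Speed limits (rad/s): [2.57, 2.57, 3.14, 3.14, 3.14, 3.14].

INTERFACE

Orientations are given as [roll, pitch, yaw] about the fixed x, y, z axes, in that order (R = Rz(yaw) Ry(pitch) Rx(roll)).
In Python, from cell import robot, read_camera, camera_params, nets gives the robot as it stands. The module is installed in compiled form; this text tells all that it offers.
- The arm moves only by the tool step_arm, never from a script. Its argument "steps" is a list of rows, each an object of numbers: "x", "y", "z": the shift along the tool's x, y, z as a fraction of full scale; "rx", "ry", "rz": the turn, a rotation vector about the tool's x, y, z as a fraction of full scale; "claw": the opening, from -1 (shut) to 1 (fully open). In form: [{"x": .., "y": .., "z": .., "rx": .., "ry": .., "rz": .., "claw": ..}, ...]. A call has 1 to 12 rows; each row is the pose to reach, as a shift and turn from the pose commanded when the call began, along the tool's axes at that moment; what a row does not reach only later rows make up. Full scale, the value 1, is 750 mm for a shift and pi/4 rad for a turn. A row lasts 1/12 s, in which the tool goes at most 41.7 mm and 7.16 degrees, less where a joint would pass 70% of its speed; a pose out of reach is approached as far as the arm can. A call with a number of a shift or a turn outside -1 to 1 is refused whole. A call with a gripper value outside its range is refused whole. The fingers move at their own pace and stop on an object; "squeeze" is the grip in N (left out, the last holds). Time passes only in rows, so rows that repeat a pose let the fingers close. It gives the time, the measured TCP pose, the force, the opening and the grip force at its end, in the units of the state.
- robot.observe(): the state, without advancing time (a new reading comes with each control period).
- read_camera(name): name is "scene" or "top"; returns (picture, depth): 420x560x3 uint8, blue, green, red; 420x560 float32, m along the optical axis (not along the pixel's ray), 0 where there is no reading.
- camera_params(name): a dict with "fx", "fy", "cx", "cy" (pixels), "R" (3x3) and "t" (3): a world point X has camera coordinates R X + t. Camera axes: x right, y down, z forward; pixel columns grow to the right and rows downward; lengths in m; the calibration is good to about 2 mm. A picture is of the moment at which its call begins. camera_params takes no time and is no camera call.
- robot.hand_in(): hands the job in; it is judged then, once.
Trained networks look in the newest picture that a camera, given by its name, has taken for a name from the list of things; names that differ only in an ending like _2 or _b are one class to them, and where a whole thing is asked for, a point or a joint stands for the part that bears it (a point fixed in the world has none). Each returns a list of dicts, best first, with "conf" (0 to 1); they miss things now and then, are a little off and sometimes report something else, mostly with a low value. They report only what shows in the picture. A call takes as long as a camera call.
- nets.masks_of(camera, query): "region" (420x560 bool, what is visible of it) and "box" ([left, top, right, bottom] in pixels, round what is visible of it).
- nets.landmark_of(camera, query): "pixel" ([row, column] in pixels: a listed point, or the origin of a listed thing).
The state is a dict: "time": time; "qpos": joint angles; "qvel": joint speeds; "joint_efforts": joint torques, N m; "tool_pos": TCP position; "tool_rot": TCP orientation; "contact_force": force on the tool from outside, world axes, zero at the start; "torque": the same for the moment, N m; "opening": finger opening in m; "grip_force": force on a finger pad.
Only numpy, scipy, OpenCV 4.12 (cv2) and the standard library are available. Lean on these libraries where they do the work, as an engineer would, in place of code of your own. Each camera call takes 0.05 s, during which the arm holds its last target. There are 200 camera calls.

## Working session

There is one attempt and no reset: what is moved stays moved. The work goes in short steps, Python scripts to look and compute and a tool call to move; the robot and the scene stay as the last step left them, time stands still between calls to the robot, and variables do not carry over. Pictures are saved under pics/ and viewed, at most 10 in all, crops included, and the job is handed in when it is done.

Besides the shell and the picture viewer there is one more tool, called after "Call:" in YAML: its name, and indented under it one key for each argument. step_arm: Moves the arm, as the interface text tells. Its arguments: {"type":"object","properties":{"steps":{"type":"array","items":{"type":"object","properties":{"x":{"type":"number","minimum":-1,"maximum":1},"y":{"type":"number","minimum":-1,"maximum":1},"z":{"type":"number","minimum":-1,"maximum":1},"rx":{"type":"number","minimum":-1,"maximum":1},"ry":{"type":"number","minimum":-1,"maximum":1},"rz":{"type":"number","minimum":-1,"maximum":1},"claw":{"type":"number"}}}},"squeeze":{"type":"number"}},"required":["steps"]}

```bash
mkdir -p pics; cat > h.py <<'E'
import numpy as np, cv2
from cell import robot, read_camera, camera_params, nets
def cam(n):
    p=camera_params(n); return p,np.array(p["R"]),np.array(p["t"])
def cloud(n,d):
    p,R,t=cam(n); v,u=np.mgrid[:420,:560]
    c=np.stack([(u-p["cx"])/p["fx"]*d,(v-p["cy"])/p["fy"]*d,d],-1)
    return (c-t)@R
def ray(n,px,z):
    p,R,t=cam(n); d=np.array([(px[1]-p["cx"])/p["fx"],(px[0]-p["cy"])/p["fy"],1.])@R; o=-t@R
    return o+d*(z-o[2])/d[2]
E
python3 - <<'E'
from h import *
for n in("scene","top"):
    im,d=read_camera(n); cv2.imwrite(f"pics/{n}0.png",im); P=cloud(n,d)
    p,R,t=cam(n); print(n,"cam at",(-t@R).round(3),(d>0).mean())
    np.save(n+"0.npy",P)
    for q in["old_armature","new_armature","short_armature","tub","vise","stand","gear_head","screwdriver"]:
        for m in nets.masks_of(n,q)[:2]:
            X=P[m["region"]&(d>0)]
            if len(X)==0: continue
            hi=X[X[:,2]>X[:,2].max()-.012]
            print(q,round(m["conf"],2),np.round(m["box"]),"med",np.median(X,0).round(3),"zmax",X[:,2].max().round(3),"topc",hi.mean(0).round(3),len(hi))
    for q,z in[("motor_mouth",.15),("old_foot",.035),("new_foot",.025),("tub_floor",.004),("stand",0),("tub",0)]:
        for m in nets.landmark_of(n,q)[:1]: print(q,round(m["conf"],2),np.round(m["pixel"]),ray(n,m["pixel"],z).round(4))
o=robot.observe(); print(o["time"],o["tool_pos"],o["tool_rot"],o["opening"])
E
```

```text
scene cam at [ 1.255 -0.365  0.717] 0.9961479591836735
old_armature 0.85 [399. 158. 419. 183.] med [0.555 0.25  0.156] zmax 0.195 topc [0.554 0.253 0.19 ] 46
new_armature 0.75 [129. 193. 158. 258.] med [ 0.459 -0.262  0.123] zmax 0.187 topc [ 0.452 -0.262  0.181] 64
new_armature 0.39 [308. 269. 378. 314.] med [0.697 0.026 0.059] zmax 0.089 topc [0.686 0.032 0.083] 71
short_armature 0.96 [153. 241. 180. 298.] med [ 0.579 -0.253  0.103] zmax 0.161 topc [ 0.573 -0.252  0.156] 53
tub 0.78 [244. 202. 293. 272.] med [ 0.533 -0.038  0.074] zmax 0.114 topc [ 0.509 -0.035  0.108] 504
vise 0.9 [353. 168. 448. 265.] med [0.58  0.232 0.052] zmax 0.157 topc [0.559 0.246 0.149] 237
stand 0.76 [119. 236. 200. 335.] med [ 0.571 -0.269  0.045] zmax 0.143 topc [ 0.567 -0.256  0.139] 5
gear_head 0.87 [310. 269. 378. 315.] med [0.697 0.026 0.059] zmax 0.089 topc [0.686 0.032 0.083] 71
motor_mouth 0.83 [177. 408.] [0.5524 0.2527 0.15  ]
old_foot 0.28 [259. 148.] [ 0.4511 -0.261   0.035 ]
new_foot 0.84 [262. 147.] [ 0.4487 -0.2637  0.025 ]
tub_floor 0.61 [256. 270.] [ 0.5047 -0.0288  0.004 ]
stand 0.93 [2
[... 835 characters left out ...]
topc [0.681 0.035 0.082] 52
gear_head 0.16 [403. 237. 437. 259.] med [ 0.445 -0.257  0.128] zmax 0.185 topc [ 0.449 -0.262  0.181] 53
screwdriver 0.74 [139. 187. 163. 213.] med [0.546 0.248 0.142] zmax 0.194 topc [0.549 0.251 0.191] 49
screwdriver 0.65 [269. 248. 285. 321.] med [0.413 0.018 0.022] zmax 0.029 topc [0.418 0.017 0.023] 359
motor_mouth 0.65 [194. 148.] [0.5504 0.2526 0.15  ]
new_foot 0.84 [254. 405.] [ 0.445 -0.257  0.025]
tub_floor 0.63 [227. 302.] [ 0.51   -0.0426  0.004 ]
stand 0.97 [226. 397.] [ 0.5101 -0.2503  0.    ]
tub 0.72 [226. 297.] [ 0.5112 -0.0327  0.    ]
1.5 [ 0.14198249 -0.50544908  0.245554  ] [ 3.14147947e+00 -2.13649686e-05  2.73758712e-01] 0.09163221270147688
```

```bash
python3 - <<'E'
from h import *
from scipy.optimize import least_squares
def circ(X,r,c0):
    f=lambda c:np.hypot(X[:,0]-c[0],X[:,1]-c[1])-r
    return least_squares(f,c0,loss="soft_l1",f_scale=.001).x
for n in("scene","top"):
    P=np.load(n+"0.npy"); x,y,z=P[...,0],P[...,1],P[...,2]
    def near(c,r,a,b): return P[(np.hypot(x-c[0],y-c[1])<r)&(z>a)&(z<b)]
    for nm,c,zt in(("old",(.552,.252),.193),("new",(.450,-.262),.183),("short",(.57,-.252),.158)):
        T=near(c,.02,zt-.004,zt+.006); S=near(c,.02,zt-.026,zt-.004)
        print(n,nm,"top",len(T),T.mean(0).round(4),"bbox",((T.min(0)+T.max(0))/2)[:2].round(4),"pinion side",len(S),circ(S,.0065,c).round(4))
    M=near((.552,.252),.05,.144,.156); M=M[np.hypot(M[:,0]-.552,M[:,1]-.252)>.026]
    lo,hi=M.min(0),M.max(0); print("rim",len(M),((lo+hi)/2).round(4),(hi-lo).round(4),circ(M,.030,(.552,.252)).round(4))
    T=near((.51,-.035),.07,.105,.116); print("tub rim",len(T),circ(T,.0495,(.51,-.035)).round(4))
im=np.concatenate([cv2.resize(cv2.imread("pics/top0.png")[100:330,100:450],None,fx=1.6,fy=1.6)],0)
cv2.imwrite("pics/topc.png",cv2.resize(cv2.imread("pics/top0.png")[90:330,80:460],None,fx=2.1,fy=2.1)); 
E
```

```text
scene old top 33 [0.5534 0.2535 0.1924] bbox [0.5528 0.2558] pinion side 68 [0.5503 0.2547]
scene new top 45 [ 0.4513 -0.2614  0.1828] bbox [ 0.4516 -0.2617] pinion side 83 [ 0.4489 -0.2613]
scene short top 55 [ 0.5707 -0.2505  0.1578] bbox [ 0.5708 -0.2492] pinion side 83 [ 0.5685 -0.2511]
rim 295 [0.5513 0.2536 0.149 ] [0.0726 0.0722 0.0099] [0.5523 0.2532]
tub rim 450 [ 0.5098 -0.0342]
top old top 41 [0.5497 0.2523 0.1918] bbox [0.5503 0.2533] pinion side 41 [0.5502 0.2524]
top new top 47 [ 0.4492 -0.2624  0.1825] bbox [ 0.4502 -0.2627] pinion side 36 [ 0.4491 -0.2631]
top short top 39 [ 0.5683 -0.2524  0.1574] bbox [ 0.5688 -0.2527] pinion side 36 [ 0.5686 -0.2532]
rim 344 [0.5499 0.2515 0.1482] [0.0704 0.0694 0.0083] [0.5498 0.2517]
tub rim 408 [ 0.5076 -0.0357]
```

View pics/scene0.png

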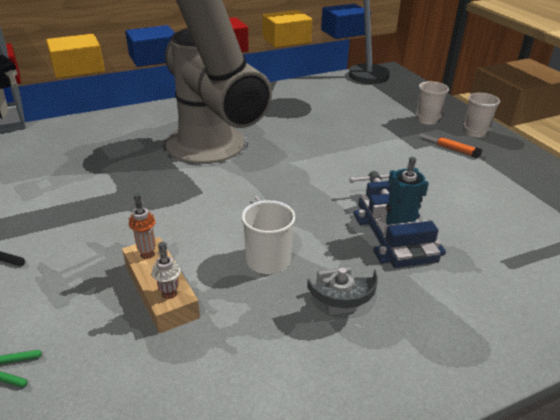

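View pics/topc.png

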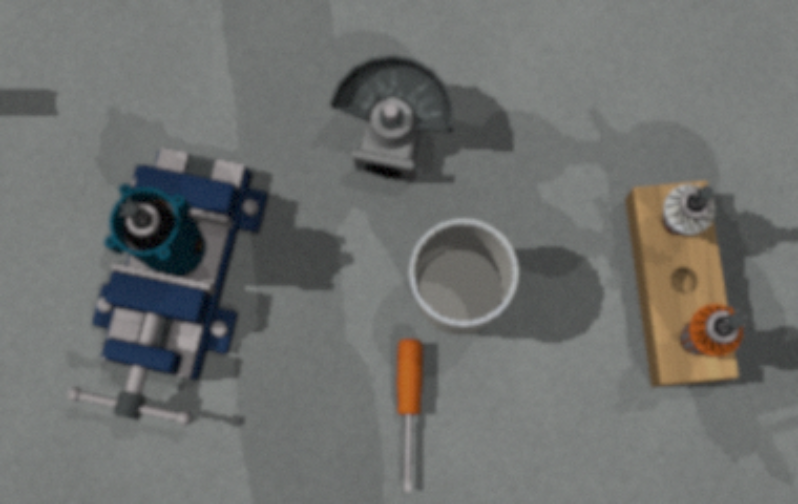

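Call:
step_arm:
  steps:
    - {"x": 0.486, "y": -0.41, "z": -0.099, "rz": 0.3486, "claw": 1}
    - {"x": 0.486, "y": -0.41, "z": -0.099, "rz": 0.3486, "claw": 1}
    - {"x": 0.486, "y": -0.41, "z": -0.099, "rz": 0.3486, "claw": 1}
    - {"x": 0.486, "y": -0.41, "z": -0.099, "rz": 0.3486, "claw": 1}
    - {"x": 0.486, "y": -0.41, "z": -0.099, "rz": 0.3486, "claw": 1}
    - {"x": 0.486, "y": -0.41, "z": -0.099, "rz": 0.3486, "claw": 1}
    - {"x": 0.486, "y": -0.41, "z": -0.099, "rz": 0.3486, "claw": 1}
    - {"x": 0.486, "y": -0.41, "z": -0.099, "rz": 0.3486, "claw": 1}
    - {"x": 0.486, "y": -0.41, "z": -0.099, "rz": 0.3486, "claw": 1}
    - {"x": 0.486, "y": -0.41, "z": -0.099, "rz": 0.3486, "claw": 1}
    - {"x": 0.486, "y": -0.41, "z": -0.099, "rz": 0.3486, "claw": 1}
    - {"x": 0.486, "y": -0.41, "z": -0.099, "rz": 0.3486, "claw": 1}

```text
$.steps[0]: bad value
```

Call:
step_arm:
  steps:
    - {"x": 0.486, "y": -0.41, "z": -0.099, "rx": 0, "ry": 0, "rz": 0.3486, "claw": 1}
    - {"x": 0.486, "y": -0.41, "z": -0.099, "rx": 0, "ry": 0, "rz": 0.3486, "claw": 1}
    - {"x": 0.486, "y": -0.41, "z": -0.099, "rx": 0, "ry": 0, "rz": 0.3486, "claw": 1}
    - {"x": 0.486, "y": -0.41, "z": -0.099, "rx": 0, "ry": 0, "rz": 0.3486, "claw": 1}
    - {"x": 0.486, "y": -0.41, "z": -0.099, "rx": 0, "ry": 0, "rz": 0.3486, "claw": 1}
    - {"x": 0.486, "y": -0.41, "z": -0.099, "rx": 0, "ry": 0, "rz": 0.3486, "claw": 1}
    - {"x": 0.486, "y": -0.41, "z": -0.099, "rx": 0, "ry": 0, "rz": 0.3486, "claw": 1}
    - {"x": 0.486, "y": -0.41, "z": -0.099, "rx": 0, "ry": 0, "rz": 0.3486, "claw": 1}
    - {"x": 0.486, "y": -0.41, "z": -0.099, "rx": 0, "ry": 0, "rz": 0.3486, "claw": 1}
    - {"x": 0.486, "y": -0.41, "z": -0.099, "rx": 0, "ry": 0, "rz": 0.3486, "claw": 1}
    - {"x": 0.486, "y": -0.41, "z": -0.099, "rx": 0, "ry": 0, "rz": 0.3486, "claw": 1}
    - {"x": 0.486, "y": -0.41, "z": -0.099, "rx": 0, "ry": 0, "rz": 0.3486, "claw": 1}

```text
time: 2.5
tool_pos: [0.4112, -0.1078, 0.3207]
tool_rot: [-3.141, -0.002, 0.002]
contact_force: [0.1, -1.3, -0.1]
opening: 0.0919
grip_force: 0.0
```

Call:
step_arm:
  steps:
    - {"x": 0.188, "y": -0.485, "z": 0.08, "rx": 0, "ry": 0, "rz": 0, "claw": 1}
    - {"x": 0.188, "y": -0.485, "z": 0.08, "rx": 0, "ry": 0, "rz": 0, "claw": 1}
    - {"x": 0.188, "y": -0.485, "z": 0.08, "rx": 0, "ry": 0, "rz": 0, "claw": 1}
    - {"x": 0.188, "y": -0.485, "z": 0.08, "rx": 0, "ry": 0, "rz": 0, "claw": 1}
    - {"x": 0.188, "y": -0.485, "z": 0.08, "rx": 0, "ry": 0, "rz": 0, "claw": 1}
    - {"x": 0.188, "y": -0.485, "z": 0.08, "rx": 0, "ry": 0, "rz": 0, "claw": 1}
    - {"x": 0.188, "y": -0.485, "z": 0.08, "rx": 0, "ry": 0, "rz": 0, "claw": 1}
    - {"x": 0.188, "y": -0.485, "z": 0.08, "rx": 0, "ry": 0, "rz": 0, "claw": 1}
    - {"x": 0.188, "y": -0.485, "z": 0.08, "rx": 0, "ry": 0, "rz": 0, "claw": 1}
    - {"x": 0.188, "y": -0.485, "z": 0.08, "rx": 0, "ry": 0, "rz": 0, "claw": 1}
    - {"x": 0.188, "y": -0.485, "z": 0.08, "rx": 0, "ry": 0, "rz": 0, "claw": 1}
    - {"x": 0.188, "y": -0.485, "z": 0.08, "rx": 0, "ry": 0, "rz": 0, "claw": 1}

```text
time: 3.5
tool_pos: [0.5505, 0.2536, 0.2588]
tool_rot: [3.141, 0.001, 0.002]
contact_force: [0.1, -0.3, 0.6]
opening: 0.0918
grip_force: 0.0
```

Call:
step_arm:
  steps:
    - {"x": 0, "y": 0, "z": 0.05, "rx": 0, "ry": 0, "rz": 0, "claw": 1}
    - {"x": 0, "y": 0, "z": 0.08, "rx": 0, "ry": 0, "rz": 0, "claw": 1}
    - {"x": 0, "y": 0, "z": 0.104, "rx": 0, "ry": 0, "rz": 0, "claw": 1}
    - {"x": 0, "y": 0, "z": 0.104, "rx": 0, "ry": 0, "rz": 0, "claw": 1}
    - {"x": 0, "y": 0, "z": 0.104, "rx": 0, "ry": 0, "rz": 0, "claw": 0}
    - {"x": 0, "y": 0, "z": 0.104, "rx": 0, "ry": 0, "rz": 0, "claw": -1}
    - {"x": 0, "y": 0, "z": 0.104, "rx": 0, "ry": 0, "rz": 0, "claw": -1}
    - {"x": 0, "y": 0, "z": 0.104, "rx": 0, "ry": 0, "rz": 0, "claw": -1}
    - {"x": 0, "y": 0, "z": 0.104, "rx": 0, "ry": 0, "rz": 0, "claw": -1}
    - {"x": 0, "y": 0, "z": 0.104, "rx": 0, "ry": 0, "rz": 0, "claw": -1}
    - {"x": 0, "y": 0, "z": 0.104, "rx": 0, "ry": 0, "rz": 0, "claw": -1}
    - {"x": 0, "y": 0, "z": 0.104, "rx": 0, "ry": 0, "rz": 0, "claw": -1}
  squeeze: 35

```text
time: 4.5
tool_pos: [0.5508, 0.253, 0.1819]
tool_rot: [3.142, -0.0, 0.0]
contact_force: [-0.1, -0.2, -0.7]
opening: 0.0429
grip_force: 0.0
```

Call:
step_arm:
  steps:
    - {"x": 0, "y": 0, "z": 0, "rx": 0, "ry": 0, "rz": 0, "claw": -1}
    - {"x": 0, "y": 0, "z": 0, "rx": 0, "ry": 0, "rz": 0, "claw": -1}
    - {"x": 0, "y": 0, "z": 0, "rx": 0, "ry": 0, "rz": 0, "claw": -1}
    - {"x": 0, "y": 0, "z": 0, "rx": 0, "ry": 0, "rz": 0, "claw": -1}
    - {"x": 0, "y": 0, "z": 0, "rx": 0, "ry": 0, "rz": 0, "claw": -1}
    - {"x": 0, "y": 0, "z": 0, "rx": 0, "ry": 0, "rz": 0, "claw": -1}
    - {"x": 0, "y": 0, "z": 0, "rx": 0, "ry": 0, "rz": 0, "claw": -1}
    - {"x": 0, "y": 0, "z": 0, "rx": 0, "ry": 0, "rz": 0, "claw": -1}
    - {"x": 0, "y": 0, "z": 0, "rx": 0, "ry": 0, "rz": 0, "claw": -1}

```text
time: 5.25
tool_pos: [0.5507, 0.253, 0.1817]
tool_rot: [-3.142, 0.0, -0.0]
contact_force: [-0.3, 0.9, 0.2]
opening: 0.0123
grip_force: 35.0
```

Call:
step_arm:
  steps:
    - {"x": 0, "y": 0, "z": -0.01, "rx": 0, "ry": 0, "rz": 0, "claw": -1}
    - {"x": 0, "y": 0, "z": -0.025, "rx": 0, "ry": 0, "rz": 0, "claw": -1}
    - {"x": 0, "y": 0, "z": -0.045, "rx": 0, "ry": 0, "rz": 0, "claw": -1}
    - {"x": 0, "y": 0, "z": -0.065, "rx": 0, "ry": 0, "rz": 0, "claw": -1}
    - {"x": 0, "y": 0, "z": -0.085, "rx": 0, "ry": 0, "rz": 0, "claw": -1}
    - {"x": 0, "y": 0, "z": -0.105, "rx": 0, "ry": 0, "rz": 0, "claw": -1}
    - {"x": 0, "y": 0, "z": -0.125, "rx": 0, "ry": 0, "rz": 0, "claw": -1}
    - {"x": 0, "y": 0, "z": -0.145, "rx": 0, "ry": 0, "rz": 0, "claw": -1}
    - {"x": 0, "y": 0, "z": -0.165, "rx": 0, "ry": 0, "rz": 0, "claw": -1}
    - {"x": 0, "y": 0, "z": -0.185, "rx": 0, "ry": 0, "rz": 0, "claw": -1}
    - {"x": 0, "y": 0, "z": -0.195, "rx": 0, "ry": 0, "rz": 0, "claw": -1}
    - {"x": 0, "y": 0, "z": -0.2, "rx": 0, "ry": 0, "rz": 0, "claw": -1}

```text
time: 6.25
tool_pos: [0.5509, 0.2529, 0.3329]
tool_rot: [-3.141, -0.001, -0.0]
contact_force: [0.8, -0.3, -3.9]
opening: 0.0122
grip_force: 35.0
```

Call:
step_arm:
  steps:
    - {"x": -0.002, "y": 0.015, "z": 0, "rx": 0, "ry": 0, "rz": 0, "claw": -1}
    - {"x": -0.007, "y": 0.045, "z": 0, "rx": 0, "ry": 0, "rz": 0, "claw": -1}
    - {"x": -0.012, "y": 0.085, "z": 0, "rx": 0, "ry": 0, "rz": 0, "claw": -1}
    - {"x": -0.018, "y": 0.125, "z": 0, "rx": 0, "ry": 0, "rz": 0, "claw": -1}
    - {"x": -0.024, "y": 0.165, "z": 0, "rx": 0, "ry": 0, "rz": 0, "claw": -1}
    - {"x": -0.03, "y": 0.205, "z": 0, "rx": 0, "ry": 0, "rz": 0, "claw": -1}
    - {"x": -0.036, "y": 0.245, "z": 0, "rx": 0, "ry": 0, "rz": 0, "claw": -1}
    - {"x": -0.042, "y": 0.285, "z": 0, "rx": 0, "ry": 0, "rz": 0, "claw": -1}
    - {"x": -0.048, "y": 0.325, "z": 0, "rx": 0, "ry": 0, "rz": 0, "claw": -1}
    - {"x": -0.053, "y": 0.355, "z": 0, "rx": 0, "ry": 0, "rz": 0, "claw": -1}
    - {"x": -0.056, "y": 0.375, "z": 0, "rx": 0, "ry": 0, "rz": 0, "claw": -1}
    - {"x": -0.056, "y": 0.384, "z": 0, "rx": 0, "ry": 0, "rz": 0, "claw": -1}

```text
time: 7.25
tool_pos: [0.5074, -0.0377, 0.3307]
tool_rot: [3.141, 0.002, -0.003]
contact_force: [0.4, 0.1, -4.6]
opening: 0.0116
grip_force: 35.0
```

```bash
python3 - <<'E'
from h import *
im,d=read_camera("scene"); cv2.imwrite("pics/s1.png",cv2.resize(im[60:300,150:400],None,fx=2.2,fy=2.2)); P=cloud("scene",d)
o=robot.observe(); c=o["tool_pos"]; print(c)
X=P[(np.hypot(P[...,0]-c[0],P[...,1]-c[1])<.035)&(P[...,2]>.12)&(P[...,2]<.4)]
print("lowest",np.sort(X[:,2])[:6].round(4))
for z in np.arange(.17,.32,.01):
    s=X[abs(X[:,2]-z)<.005]
    if len(s): print(z.round(3),len(s),s.mean(0).round(4))
E
```

```text
[ 0.507892   -0.03769322  0.33085381]
lowest [0.1852 0.1854 0.1855 0.1857 0.1857 0.1857]
0.19 46 [ 0.5127 -0.0393  0.1898]
0.2 49 [ 0.5146 -0.0399  0.2012]
0.21 57 [ 0.5146 -0.0404  0.2094]
0.22 51 [ 0.5184 -0.0416  0.2205]
0.23 94 [ 0.5195 -0.0419  0.23  ]
0.24 98 [ 0.5193 -0.0422  0.2399]
0.25 101 [ 0.5193 -0.0419  0.25  ]
0.26 101 [ 0.5194 -0.0423  0.2602]
0.27 105 [ 0.5176 -0.0415  0.2691]
0.28 137 [ 0.5197 -0.0433  0.2825]
0.29 205 [ 0.5149 -0.0392  0.2907]
0.3 69 [ 0.5159 -0.0411  0.3014]
0.31 94 [ 0.5115 -0.0369  0.3079]
```

View pics/s1.png

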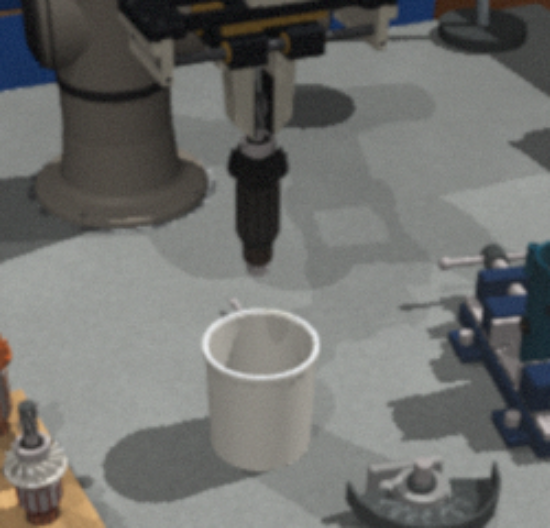

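Call:
step_arm:
  steps:
    - {"x": 0, "y": 0, "z": 0.01, "rx": 0, "ry": 0, "rz": 0, "claw": -1}
    - {"x": 0, "y": 0, "z": 0.03, "rx": 0, "ry": 0, "rz": 0, "claw": -1}
    - {"x": 0, "y": 0, "z": 0.055, "rx": 0, "ry": 0, "rz": 0, "claw": -1}
    - {"x": 0, "y": 0, "z": 0.08, "rx": 0, "ry": 0, "rz": 0, "claw": -1}
    - {"x": 0, "y": 0, "z": 0.105, "rx": 0, "ry": 0, "rz": 0, "claw": -1}
    - {"x": 0, "y": 0, "z": 0.13, "rx": 0, "ry": 0, "rz": 0, "claw": -1}
    - {"x": 0, "y": 0, "z": 0.155, "rx": 0, "ry": 0, "rz": 0, "claw": -1}
    - {"x": 0, "y": 0, "z": 0.175, "rx": 0, "ry": 0, "rz": 0, "claw": -1}
    - {"x": 0, "y": 0, "z": 0.193, "rx": 0, "ry": 0, "rz": 0, "claw": -1}
    - {"x": 0, "y": 0, "z": 0.205, "rx": 0, "ry": 0, "rz": 0, "claw": -1}
    - {"x": 0, "y": 0, "z": 0.213, "rx": 0, "ry": 0, "rz": 0, "claw": -1}
    - {"x": 0, "y": 0, "z": 0.213, "rx": 0, "ry": 0, "rz": 0, "claw": -1}

```text
time: 8.3
tool_pos: [0.5081, -0.0343, 0.1706]
tool_rot: [-3.141, 0.003, 0.001]
contact_force: [-0.9, -0.1, -3.6]
opening: 0.0122
grip_force: 35.0
```

Call:
step_arm:
  steps:
    - {"x": 0, "y": 0, "z": 0.006, "rx": 0, "ry": 0, "rz": 0, "claw": -1}
    - {"x": 0, "y": 0, "z": 0.012, "rx": 0, "ry": 0, "rz": 0, "claw": -1}
    - {"x": 0, "y": 0, "z": 0.017, "rx": 0, "ry": 0, "rz": 0, "claw": -1}
    - {"x": 0, "y": 0, "z": 0.02, "rx": 0, "ry": 0, "rz": 0, "claw": -1}
    - {"x": 0, "y": 0, "z": 0.022, "rx": 0, "ry": 0, "rz": 0, "claw": -1}
    - {"x": 0, "y": 0, "z": 0.023, "rx": 0, "ry": 0, "rz": 0, "claw": -1}
    - {"x": 0, "y": 0, "z": 0.024, "rx": 0, "ry": 0, "rz": 0, "claw": -1}
    - {"x": 0, "y": 0, "z": 0.025, "rx": 0, "ry": 0, "rz": 0, "claw": -1}
    - {"x": 0, "y": 0, "z": 0.026, "rx": 0, "ry": 0, "rz": 0, "claw": -1}
    - {"x": 0, "y": 0, "z": 0.026, "rx": 0, "ry": 0, "rz": 0, "claw": -1}

```text
time: 9.13
tool_pos: [0.5087, -0.0351, 0.1524]
tool_rot: [3.141, 0.0, 0.0]
contact_force: [-0.9, -0.2, -3.0]
opening: 0.0123
grip_force: 35.0
```

Call:
step_arm:
  steps:
    - {"x": 0, "y": 0, "z": 0.001, "rx": 0, "ry": 0, "rz": 0, "claw": -1}
    - {"x": 0, "y": 0, "z": 0.002, "rx": 0, "ry": 0, "rz": 0, "claw": -1}
    - {"x": 0, "y": 0, "z": 0.002, "rx": 0, "ry": 0, "rz": 0, "claw": -1}

```text
time: 9.38
tool_pos: [0.5087, -0.0351, 0.1509]
tool_rot: [3.142, 0.0, -0.0]
contact_force: [-0.0, 0.0, -3.7]
opening: 0.012
grip_force: 35.0
```

Call:
step_arm:
  steps:
    - {"x": 0, "y": 0, "z": 0.001, "rx": 0, "ry": 0, "rz": 0, "claw": -1}
    - {"x": 0, "y": 0, "z": 0.002, "rx": 0, "ry": 0, "rz": 0, "claw": -1}
    - {"x": 0, "y": 0, "z": 0.002, "rx": 0, "ry": 0, "rz": 0, "claw": -1}

```text
time: 9.63
tool_pos: [0.5095, -0.0352, 0.1506]
tool_rot: [3.141, -0.002, 0.0]
contact_force: [-1.6, -0.3, 4.5]
opening: 0.0121
grip_force: 35.0
```

Call:
step_arm:
  steps:
    - {"x": 0, "y": 0, "z": -0.0007, "rx": 0, "ry": 0, "rz": 0, "claw": -1}
    - {"x": 0, "y": 0, "z": -0.0007, "rx": 0, "ry": 0, "rz": 0, "claw": -0.5}
    - {"x": 0, "y": 0, "z": -0.0007, "rx": 0, "ry": 0, "rz": 0, "claw": 0.5}
    - {"x": 0, "y": 0, "z": -0.0007, "rx": 0, "ry": 0, "rz": 0, "claw": 0.5}
    - {"x": 0, "y": 0, "z": -0.0007, "rx": 0, "ry": 0, "rz": 0, "claw": 0.5}
    - {"x": 0, "y": 0, "z": -0.0007, "rx": 0, "ry": 0, "rz": 0, "claw": 0.5}
    - {"x": 0, "y": 0, "z": -0.0007, "rx": 0, "ry": 0, "rz": 0, "claw": 0.5}
    - {"x": 0, "y": 0, "z": -0.0007, "rx": 0, "ry": 0, "rz": 0, "claw": 0.5}
    - {"x": 0, "y": 0, "z": -0.0007, "rx": 0, "ry": 0, "rz": 0, "claw": 0.5}
    - {"x": 0, "y": 0, "z": -0.0007, "rx": 0, "ry": 0, "rz": 0, "claw": 0.5}
    - {"x": 0, "y": 0, "z": -0.0007, "rx": 0, "ry": 0, "rz": 0, "claw": 0.5}
    - {"x": 0, "y": 0, "z": -0.0007, "rx": 0, "ry": 0, "rz": 0, "claw": 0.5}

```text
time: 10.63
tool_pos: [0.5088, -0.0351, 0.15]
tool_rot: [3.142, -0.0, -0.0]
contact_force: [1.0, -0.3, -0.4]
opening: 0.0685
grip_force: 0.0
```

```bash
python3 - <<'E'
from h import *
im,d=read_camera("scene"); cv2.imwrite("pics/s2.png",cv2.resize(im[100:320,150:400],None,fx=2.2,fy=2.2)); o=robot.observe(); print(o["time"],o["tool_pos"],o["opening"],o["grip_force"],o["contact_force"])
E
```

```text
10.6833 [ 0.50877639 -0.03511259  0.15003817] 0.06898725301933063 0.0 [-0.39628716 -0.29013318  0.04194246]
```

View pics/s2.png

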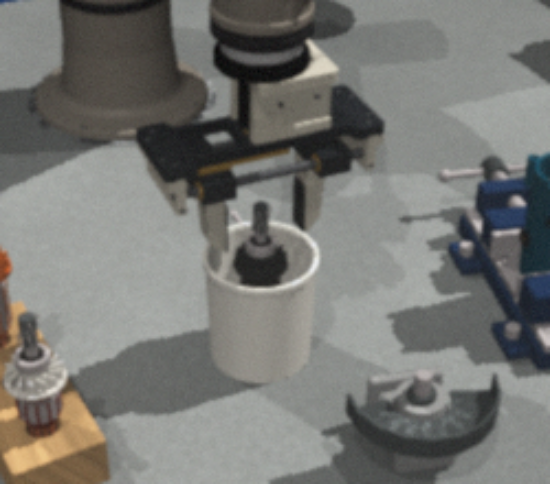

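Call:
step_arm:
  steps:
    - {"x": 0, "y": 0, "z": -0.03, "rx": 0, "ry": 0, "rz": 0, "claw": 0.5}
    - {"x": 0, "y": 0, "z": -0.08, "rx": 0, "ry": 0, "rz": 0, "claw": 0.5}
    - {"x": 0, "y": 0, "z": -0.13, "rx": 0, "ry": 0, "rz": 0, "claw": 0.5}
    - {"x": 0, "y": 0, "z": -0.16, "rx": 0, "ry": 0, "rz": 0, "claw": 0.5}
    - {"x": -0.01, "y": 0.04, "z": -0.16, "rx": 0, "ry": 0, "rz": 0, "claw": 0.5}
    - {"x": -0.024, "y": 0.09, "z": -0.16, "rx": 0, "ry": 0, "rz": 0, "claw": 0.5}
    - {"x": -0.037, "y": 0.14, "z": -0.16, "rx": 0, "ry": 0, "rz": 0, "claw": 0.5}
    - {"x": -0.05, "y": 0.19, "z": -0.16, "rx": 0, "ry": 0, "rz": 0, "claw": 0.5}
    - {"x": -0.063, "y": 0.24, "z": -0.16, "rx": 0, "ry": 0, "rz": 0, "claw": 0.5}
    - {"x": -0.073, "y": 0.28, "z": -0.16, "rx": 0, "ry": 0, "rz": 0, "claw": 0.5}
    - {"x": -0.0785, "y": 0.3025, "z": -0.16, "rx": 0, "ry": 0, "rz": 0, "claw": 0.5}
    - {"x": -0.0785, "y": 0.3025, "z": -0.16, "rx": 0, "ry": 0, "rz": 0, "claw": 0.5}

```text
time: 11.68
tool_pos: [0.4488, -0.2654, 0.2698]
tool_rot: [3.14, 0.0, -0.004]
contact_force: [0.5, -0.0, 0.4]
opening: 0.0689
grip_force: 0.0
```

```bash
python3 - <<'E'
from h import *
im,d=read_camera("scene"); P=cloud("scene",d)
o=robot.observe(); print(o["time"],o["tool_pos"],o["tool_rot"],o["opening"])
for c,r,a,b in(((.509,-.035),.03,.14,.18),((.45,-.262),.02,.16,.19)):
    X=P[(np.hypot(P[...,0]-c[0],P[...,1]-c[1])<r)&(P[...,2]>a)&(P[...,2]<b)]; print(len(X),X.mean(0),X[:,2].max())
T=P[(np.hypot(P[...,0]-.51,P[...,1]+.035)<.06)&(abs(P[...,2]-.11)<.006)&(np.hypot(P[...,0]-.51,P[...,1]+.035)>.04)]; print(T.mean(0))
E
```

```text
11.7333 [ 0.44929087 -0.26341256  0.26979019] [-3.14144196e+00  2.75615109e-04 -3.18144799e-03] 0.06893772087630505
99 [ 0.51144048 -0.0355335   0.15370287] 0.16455807015486756
123 [ 0.45250105 -0.26138781  0.17432303] 0.18601509311997505
[ 0.51196799 -0.0354655   0.10891587]
```

Call:
step_arm:
  steps:
    - {"x": 0, "y": 0, "z": 0.04, "rx": 0, "ry": 0, "rz": 0, "claw": 0.5}
    - {"x": 0, "y": 0, "z": 0.08, "rx": 0, "ry": 0, "rz": 0, "claw": 0}
    - {"x": 0, "y": 0, "z": 0.11, "rx": 0, "ry": 0, "rz": 0, "claw": 0}
    - {"x": 0, "y": 0, "z": 0.13, "rx": 0, "ry": 0, "rz": 0, "claw": 0}
    - {"x": 0, "y": 0, "z": 0.13, "rx": 0, "ry": 0, "rz": 0, "claw": 0}
    - {"x": 0, "y": 0, "z": 0.13, "rx": 0, "ry": 0, "rz": 0, "claw": -0.5}
    - {"x": 0, "y": 0, "z": 0.13, "rx": 0, "ry": 0, "rz": 0, "claw": -1}
    - {"x": 0, "y": 0, "z": 0.13, "rx": 0, "ry": 0, "rz": 0, "claw": -1}
    - {"x": 0, "y": 0, "z": 0.13, "rx": 0, "ry": 0, "rz": 0, "claw": -1}
    - {"x": 0, "y": 0, "z": 0.13, "rx": 0, "ry": 0, "rz": 0, "claw": -1}
    - {"x": 0, "y": 0, "z": 0.13, "rx": 0, "ry": 0, "rz": 0, "claw": -1}
    - {"x": 0, "y": 0, "z": 0.13, "rx": 0, "ry": 0, "rz": 0, "claw": -1}

```text
time: 12.73
tool_pos: [0.4502, -0.2622, 0.1732]
tool_rot: [3.141, -0.001, -0.0]
contact_force: [-0.3, 0.2, 4.2]
opening: 0.0121
grip_force: 35.0
```

Call:
step_arm:
  steps:
    - {"x": 0, "y": 0, "z": 0, "rx": 0, "ry": 0, "rz": 0, "claw": -1}
    - {"x": 0, "y": 0, "z": 0, "rx": 0, "ry": 0, "rz": 0, "claw": -1}
    - {"x": 0, "y": 0, "z": 0, "rx": 0, "ry": 0, "rz": 0, "claw": -1}
    - {"x": 0, "y": 0, "z": 0, "rx": 0, "ry": 0, "rz": 0, "claw": -1}

```text
time: 13.07
tool_pos: [0.4502, -0.2623, 0.1732]
tool_rot: [3.141, -0.001, -0.0]
contact_force: [-0.2, 0.8, 5.1]
opening: 0.012
grip_force: 35.0
```

Call:
step_arm:
  steps:
    - {"x": 0, "y": 0, "z": -0.01, "rx": 0, "ry": 0, "rz": 0, "claw": -1}
    - {"x": 0, "y": 0, "z": -0.025, "rx": 0, "ry": 0, "rz": 0, "claw": -1}
    - {"x": 0, "y": 0, "z": -0.045, "rx": 0, "ry": 0, "rz": 0, "claw": -1}
    - {"x": 0, "y": 0, "z": -0.07, "rx": 0, "ry": 0, "rz": 0, "claw": -1}
    - {"x": 0, "y": 0, "z": -0.1, "rx": 0, "ry": 0, "rz": 0, "claw": -1}
    - {"x": 0, "y": 0, "z": -0.13, "rx": 0, "ry": 0, "rz": 0, "claw": -1}
    - {"x": 0, "y": 0, "z": -0.16, "rx": 0, "ry": 0, "rz": 0, "claw": -1}
    - {"x": 0, "y": 0, "z": -0.19, "rx": 0, "ry": 0, "rz": 0, "claw": -1}
    - {"x": 0, "y": 0, "z": -0.22, "rx": 0, "ry": 0, "rz": 0, "claw": -1}
    - {"x": 0, "y": 0, "z": -0.24, "rx": 0, "ry": 0, "rz": 0, "claw": -1}
    - {"x": 0, "y": 0, "z": -0.25, "rx": 0, "ry": 0, "rz": 0, "claw": -1}
    - {"x": 0, "y": 0, "z": -0.25, "rx": 0, "ry": 0, "rz": 0, "claw": -1}

```text
time: 14.07
tool_pos: [0.45, -0.2621, 0.3611]
tool_rot: [3.14, -0.001, -0.0]
contact_force: [0.1, -0.2, -4.1]
opening: 0.0125
grip_force: 35.0
```

Call:
step_arm:
  steps:
    - {"x": 0.003, "y": -0.015, "z": 0, "rx": 0, "ry": 0, "rz": 0, "claw": -1}
    - {"x": 0.009, "y": -0.045, "z": 0, "rx": 0, "ry": 0, "rz": 0, "claw": -1}
    - {"x": 0.017, "y": -0.085, "z": 0, "rx": 0, "ry": 0, "rz": 0, "claw": -1}
    - {"x": 0.025, "y": -0.125, "z": 0, "rx": 0, "ry": 0, "rz": 0, "claw": -1}
    - {"x": 0.033, "y": -0.165, "z": 0, "rx": 0, "ry": 0, "rz": 0, "claw": -1}
    - {"x": 0.041, "y": -0.205, "z": 0, "rx": 0, "ry": 0, "rz": 0, "claw": -1}
    - {"x": 0.049, "y": -0.245, "z": 0, "rx": 0, "ry": 0, "rz": 0, "claw": -1}
    - {"x": 0.057, "y": -0.285, "z": 0, "rx": 0, "ry": 0, "rz": 0, "claw": -1}
    - {"x": 0.065, "y": -0.325, "z": 0, "rx": 0, "ry": 0, "rz": 0, "claw": -1}
    - {"x": 0.073, "y": -0.365, "z": 0, "rx": 0, "ry": 0, "rz": 0, "claw": -1}
    - {"x": 0.081, "y": -0.405, "z": 0, "rx": 0, "ry": 0, "rz": 0, "claw": -1}
    - {"x": 0.087, "y": -0.435, "z": 0, "rx": 0, "ry": 0, "rz": 0, "claw": -1}

```text
time: 15.07
tool_pos: [0.5143, 0.0674, 0.3581]
tool_rot: [-3.141, 0.004, 0.001]
contact_force: [0.4, -0.9, -3.3]
opening: 0.0119
grip_force: 35.0
```

Call:
step_arm:
  steps:
    - {"x": 0.006, "y": -0.03, "z": 0, "rx": 0, "ry": 0, "rz": 0, "claw": -1}
    - {"x": 0.012, "y": -0.06, "z": 0, "rx": 0, "ry": 0, "rz": 0, "claw": -1}
    - {"x": 0.018, "y": -0.09, "z": 0, "rx": 0, "ry": 0, "rz": 0, "claw": -1}
    - {"x": 0.024, "y": -0.12, "z": 0, "rx": 0, "ry": 0, "rz": 0, "claw": -1}
    - {"x": 0.03, "y": -0.15, "z": 0, "rx": 0, "ry": 0, "rz": 0, "claw": -1}
    - {"x": 0.036, "y": -0.18, "z": 0, "rx": 0, "ry": 0, "rz": 0, "claw": -1}
    - {"x": 0.041, "y": -0.21, "z": 0, "rx": 0, "ry": 0, "rz": 0, "claw": -1}
    - {"x": 0.045, "y": -0.232, "z": 0, "rx": 0, "ry": 0, "rz": 0, "claw": -1}
    - {"x": 0.0475, "y": -0.246, "z": 0, "rx": 0, "ry": 0, "rz": 0, "claw": -1}
    - {"x": 0.0475, "y": -0.252, "z": 0, "rx": 0, "ry": 0, "rz": 0, "claw": -1}
    - {"x": 0.0475, "y": -0.252, "z": 0, "rx": 0, "ry": 0, "rz": 0, "claw": -1}
    - {"x": 0.0475, "y": -0.252, "z": 0, "rx": 0, "ry": 0, "rz": 0, "claw": -1}

```text
time: 16.07
tool_pos: [0.5504, 0.2528, 0.3594]
tool_rot: [3.141, 0.001, -0.0]
contact_force: [-0.2, -0.6, -4.3]
opening: 0.0123
grip_force: 35.0
```

```bash
cat > m.py <<'E'
from h import *
from scipy.optimize import least_squares
import sys
tag=sys.argv[1]
o=robot.observe(); c=o["tool_pos"]; print(o["time"],c.round(4) if hasattr(c,"round") else c,o["tool_rot"])
im,d=read_camera("scene"); P=cloud("scene",d); cv2.imwrite(f"pics/{tag}.png",cv2.resize(im[70:300,330:490],None,fx=2.5,fy=2.5))
p,R,t=cam("scene"); V=-t@R
def circ(X,r):
    # fit centre of visible half of a cylinder of radius r
    f=lambda q:np.hypot(X[:,0]-q[0],X[:,1]-q[1])-r
    return least_squares(f,c[:2]+0,loss="soft_l1",f_scale=.001).x
f0=c[2]-.146
X=P[(np.hypot(P[...,0]-c[0],P[...,1]-c[1])<.035)]
lo=X[(X[:,2]>f0-.006)&(X[:,2]<f0+.11)]
print("foot z",np.sort(lo[:,2])[:8].round(4))
for a,b,r in((.002,.012,.0095),(.040,.060,.0175),(.060,.081,.0175),(.096,.107,.024)):
    s=X[(X[:,2]>f0+a)&(X[:,2]<f0+b)]
    if len(s)>8: print(a,b,len(s),circ(s,r).round(4))
M=P[(np.hypot(P[...,0]-.5515,P[...,1]-.253)<.036)&(abs(P[...,2]-.15)<.003)]
print("rim",len(M),((M.min(0)+M.max(0))/2).round(4),circ(M,.030).round(4))
H=P[(np.hypot(P[...,0]-.5515,P[...,1]-.253)<.036)&(P[...,2]<.142)&(P[...,2]>.075)]
print("housing",len(H),circ(H,.032).round(4))
E
python3 m.py s3
```

```text
16.0667 [0.5504 0.2528 0.3594] [ 3.14059776e+00  1.19155274e-03 -1.30617777e-04]
foot z [0.2113 0.2125 0.2126 0.2129 0.213  0.2136 0.2136 0.2139]
0.002 0.012 46 [0.55   0.2544]
0.04 0.06 192 [0.5496 0.2541]
0.06 0.081 218 [0.5495 0.2542]
0.096 0.107 247 [0.5451 0.2599]
rim 200 [0.5521 0.2531 0.15  ] [0.5517 0.2536]
housing 1093 [0.5508 0.2544]
```

Call:
step_arm:
  steps:
    - {"x": 0.0013, "y": 0, "z": 0.005, "rx": 0, "ry": 0, "rz": 0, "claw": -1}
    - {"x": 0.0013, "y": 0, "z": 0.013, "rx": 0, "ry": 0, "rz": 0, "claw": -1}
    - {"x": 0.0013, "y": 0, "z": 0.023, "rx": 0, "ry": 0, "rz": 0, "claw": -1}
    - {"x": 0.0013, "y": 0, "z": 0.033, "rx": 0, "ry": 0, "rz": 0, "claw": -1}
    - {"x": 0.0013, "y": 0, "z": 0.043, "rx": 0, "ry": 0, "rz": 0, "claw": -1}
    - {"x": 0.0013, "y": 0, "z": 0.052, "rx": 0, "ry": 0, "rz": 0, "claw": -1}
    - {"x": 0.0013, "y": 0, "z": 0.059, "rx": 0, "ry": 0, "rz": 0, "claw": -1}
    - {"x": 0.0013, "y": 0, "z": 0.065, "rx": 0, "ry": 0, "rz": 0, "claw": -1}
    - {"x": 0.0013, "y": 0, "z": 0.068, "rx": 0, "ry": 0, "rz": 0, "claw": -1}
    - {"x": 0.0013, "y": 0, "z": 0.068, "rx": 0, "ry": 0, "rz": 0, "claw": -1}
    - {"x": 0.0013, "y": 0, "z": 0.068, "rx": 0, "ry": 0, "rz": 0, "claw": -1}
    - {"x": 0.0013, "y": 0, "z": 0.068, "rx": 0, "ry": 0, "rz": 0, "claw": -1}

```text
time: 17.12
tool_pos: [0.5519, 0.2533, 0.3094]
tool_rot: [-3.141, -0.001, 0.0]
contact_force: [0.1, 0.2, -3.7]
opening: 0.0119
grip_force: 35.0
```

```bash
python3 m.py s4; python3 - <<'E'
from h import *
im,d=read_camera("scene"); cv2.imwrite("pics/s5.png",im[60:320,110:500])
P=cloud("scene",d);r=np.hypot(P[...,0]-.51,P[...,1]+.035)
T=P[(r<.06)&(abs(P[...,2]-.11)<.006)&(r>.04)]; A=P[(r<.03)&(P[...,2]>.145)]; print("tub",T.mean(0),"old pinion",A.mean(0),A[:,2].max())
E
```

```text
17.1167 [0.5519 0.2533 0.3094] [-3.14146067e+00 -8.58797651e-04  4.43571191e-05]
foot z [0.1624 0.1627 0.1632 0.1633 0.1639 0.1642 0.1644 0.1647]
0.002 0.012 42 [0.5512 0.2547]
0.04 0.06 176 [0.5511 0.2548]
0.06 0.081 195 [0.5511 0.2548]
0.096 0.107 238 [0.5461 0.2603]
rim 174 [0.5515 0.2532 0.1499] [0.5521 0.2534]
housing 1078 [0.5509 0.2542]
tub [ 0.51244585 -0.0354298   0.10902094] old pinion [ 0.51169524 -0.03519581  0.15623509] 0.16501183528447577
```

View pics/s4.png

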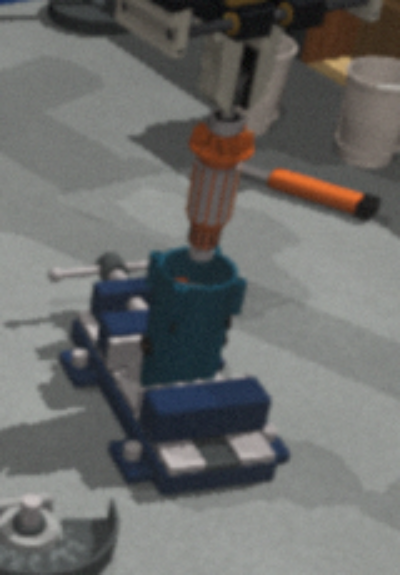

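View pics/s5.png

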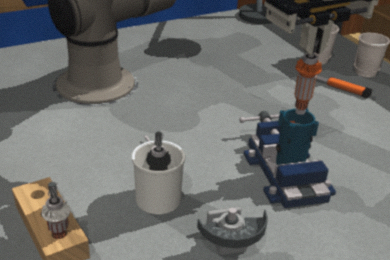

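The pictures show the new armature upright above the mouth (about 205,255 in the close-up) and the burnt one standing in the tub (158,155). I'll lower it 1.5 mm, let it settle and hand in.

Call:
step_arm:
  steps:
    - {"x": 0, "y": 0.0005, "z": 0.001, "rx": 0, "ry": 0, "rz": 0, "claw": -1}
    - {"x": 0, "y": 0.0005, "z": 0.002, "rx": 0, "ry": 0, "rz": 0, "claw": -1}
    - {"x": 0, "y": 0.0005, "z": 0.002, "rx": 0, "ry": 0, "rz": 0, "claw": -1}
    - {"x": 0, "y": 0.0005, "z": 0.002, "rx": 0, "ry": 0, "rz": 0, "claw": -1}
    - {"x": 0, "y": 0.0005, "z": 0.002, "rx": 0, "ry": 0, "rz": 0, "claw": -1}
    - {"x": 0, "y": 0.0005, "z": 0.002, "rx": 0, "ry": 0, "rz": 0, "claw": -1}
    - {"x": 0, "y": 0.0005, "z": 0.002, "rx": 0, "ry": 0, "rz": 0, "claw": -1}

```text
time: 17.8
tool_pos: [0.5517, 0.2529, 0.3075]
tool_rot: [3.142, -0.0, 0.0]
contact_force: [-0.2, -0.1, -4.3]
opening: 0.0123
grip_force: 35.0
```

```bash
python3 -c "
from cell import robot
o=robot.observe();print(o['tool_pos'],o['qvel'],o['grip_force']);print(robot.hand_in())"
```

```text
[0.5517412  0.25293115 0.30753153] [-0.00093009  0.00102531 -0.00041836  0.00028717  0.00029847  0.00045206] 34.99924600124359
the job is handed in; nothing more can be done
None
```

The job is handed in, with no verdict returned: the burnt armature stands let go in the tub, and the new one is held upright and still, centred about 10 mm above the motor's mouth by the camera measurements.

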